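Make up two fitting kits from the bench stock

TASK

Make up two kits in the white trays. In the long narrow tray with three compartments stand the brass union and the grey cable gland, one in each of the two small compartments (whichever way round), and lay the block battery flat in the long compartment; in the wider tray with two compartments put the row of terminals and the fuse carton, one in each (whichever way round), the same way up as now. Every part rests flat on the floor of its own compartment; leave the circuit board and the hex key set where they are.

Things in the scene. Friction and masses are not known exactly. Their poses are not given: they have to be found in the camera images.
- tray_three: Fixed low white tray, long and narrow, three compartments in a row: 56 (x) by 186 (y) mm, floor and walls 3 mm thick, rim 10 mm above the underside. Origin: centre of underside (level, about 7 mm above the worktop, on the open tool wallet). Compartments 50 mm wide in x, centred on x = 0; along y two small ones 48 mm long, centred at -66 and -15 mm, and a long one of 78 mm centred at +51 mm.
- tray_two: Fixed low white tray, shorter and wider, two equal compartments: 74 (x) by 161 (y) mm, floor and walls 3 mm thick, rim 10 mm above the underside. Origin: centre of underside (level, about 7 mm above the worktop, on the open tool wallet). Compartments 68 mm wide in x, centred on x = 0, and 76 mm long in y, centred at y = -39.5 and +39.5 mm.
- brass_union: Pipe union, brass all over, 40 mm high, standing on its nut; loose. Foot nut 22 x 25 mm up to 12 mm, middle nut 18 mm across its flats (along x) between 18 and 28 mm height, round 14 mm stem above. Origin: centre of the underside, z up.
- fuse_carton: Closed teal-green carton of fuses, lying flat; loose. 32 mm (its x) by 50 mm (its y) by 22 mm high. Origin: centre of the underside, z up.
- cable_gland: Grey plastic cable gland, 45 mm high, standing on its 19 mm thread; loose. Collar about 30 mm wide between 16 and 25 mm height, domed cap 24 mm wide above it to 45 mm. Origin: centre of the underside, z up.
- battery: Block battery, black with an orange band, lying flat; loose. 26 mm (its x) by 52 mm (its y, the two contacts at the +y end) by 17 mm high. Origin: centre of the underside, z up.
- terminal_row: Row of grey rail terminals with two blue ones among them, a block 45 mm (its x) by 57 mm (its y) by 36 mm high; loose. Origin: centre of the underside, z up.
- board_module: Small green circuit board module with a terminal strip, 45 x 70 x 17 mm; loose, stays in the stock. Origin: centre of the underside.
- key_set: Hex key set in a red holder, 22 x 86 x 28 mm; loose, stays in the stock. Origin: centre of the underside.
Mind the look-alikes: they are no part of the job. Of the things shaped like the battery, the black one is meant.

How it is judged:
At the end, for the whole second after the job is handed in: Brass union and gland upright in the two small compartments of the three-compartment tray, battery flat in its long one; terminal row and fuse carton in one compartment each of the other tray, either way round; each on the floor (3 mm), tilt under 0.1 rad, still ((((x of brass_union in the frame of tray_three between -0.015 and 0.015 m and y of brass_union in the frame of tray_three between -0.08 and -0.052 m and z of brass_union in the frame of tray_three between 0.0005 and 0.006 m and angle between brass_union's own z axis and vertical below 0.1 rad) and (x of cable_gland in the frame of tray_three between -0.018 and 0.018 m and y of cable_gland in the frame of tray_three between -0.031 and 0.001 m and z of cable_gland in the frame of tray_three between 0.0005 and 0.006 m and angle between cable_gland's own z axis and vertical below 0.1 rad)) or ((x of brass_union in the frame of tray_three between -0.015 and 0.015 m and y of brass_union in the frame of tray_three between -0.029 and -0.001 m and z of brass_union in the frame of tray_three between 0.0005 and 0.006 m and angle between brass_union's own z axis and vertical below 0.1 rad) and (x of cable_gland in the frame of tray_three between -0.018 and 0.018 m and y of cable_gland in the frame of tray_three between -0.082 and -0.05 m and z of cable_gland in the frame of tray_three between 0.0005 and 0.006 m and angle between cable_gland's own z axis and vertical below 0.1 rad))) and x of battery in the frame of tray_three between -0.015 and 0.015 m and y of battery in the frame of tray_three between 0.032 and 0.07 m and z of battery in the frame of tray_three between 0.0005 and 0.006 m and angle between battery's own z axis and vertical below 0.1 rad and (((x of fuse_carton in the frame of tray_two between -0.022 and 0.022 m and y of fuse_carton in the frame of tray_two between -0.0635 and -0.0155 m and z of fuse_carton in the frame of tray_two between 0.0005 and 0.006 m and angle between fuse_carton's own z axis and vertical below 0.1 rad) and (x of terminal_row in the frame of tray_two between -0.016 and 0.016 m and y of terminal_row in the frame of tray_two between 0.0215 and 0.0575 m and z of terminal_row in the frame of tray_two between 0.0005 and 0.006 m and angle between terminal_row's own z axis and vertical below 0.1 rad)) or ((x of fuse_carton in the frame of tray_two between -0.022 and 0.022 m and y of fuse_carton in the frame of tray_two between 0.0155 and 0.0635 m and z of fuse_carton in the frame of tray_two between 0.0005 and 0.006 m and angle between fuse_carton's own z axis and vertical below 0.1 rad) and (x of terminal_row in the frame of tray_two between -0.016 and 0.016 m and y of terminal_row in the frame of tray_two between -0.0575 and -0.0215 m and z of terminal_row in the frame of tray_two between 0.0005 and 0.006 m and angle between terminal_row's own z axis and vertical below 0.1 rad))) and linear speed of each of brass_union, fuse_carton, cable_gland, battery, terminal_row below 0.02 m/s); the robot touches nothing.
It fails at once if the circuit board or the hex key set is moved by more than 20 mm (distance of any of board_module, key_set from where it was at the start of the episode above 0.02 m).
It also fails if it takes over 104 s, if anything falls off the work surface, if the arm or the gripper's body presses on something with over 40 N, if the wrist force passes 120 N, or if a joint passes its speed limit or range.

ROBOT

A 6-joint arm with a two-finger parallel gripper is mounted at the origin on a cart in front of the work surface, level with it; the furniture and walls round the work are solid. World frame = base frame: x ahead of the robot, y to its left, z up, the work surface at z = 0. Lengths are in m, angles in rad, forces in N, time in s.
With the tool pointing down it reaches from about 0.25 to 0.725 m from the base axis. Payload 4 kg.
Tool frame: the origin (TCP) lies midway between the tips of the shut fingers; the grasp point (between the pads) lies 19 mm behind it; z points along the fingers, y is the direction in which the jaws open and shut (so a half turn about z gives the same grasp; the last joint's range is limited). The gripper opens to 85 mm and grips with 20 to 120 N. Pads are 22 mm wide; open, the fingers measure 114 mm over their backs; the gripper's body (76 mm by 85 mm) begins 54 mm behind the grasp point. The pads swing forward as they close: fully open they stand 13 mm farther back than shut.
Start: joints at [1.23, 0.241, 0.005, 1.335, 0, 1.571], TCP at [0.167, 0.471, 0.231] pointing down, gripper open.
Joint ranges: [-2.72, 2.72], [-1.05, 1.87], [-1.09, 1.28], [-1.99, 2.15], [-1.42, 1.44], [-3.14, 3.14]. Speed limits (rad/s): [2.79, 2.79, 3.14, 3.14, 3.14, 3.14].

INTERFACE

Orientations are given as a unit quaternion [x, y, z, w].
In Python, from workcell import monitor, cams, order gives the robot as it stands.
- The arm moves only by the tool send_rows, never from a script. Its argument "moves" is a list of rows, each a list of 4 numbers: the shift along the tool's x, y, z as a fraction of full scale, then the turn about the tool's z as a fraction of full scale. A call has 1 to 20 rows; each row shifts and turns the commanded pose from where the row before left it, along the tool's axes as they then stand; what a row does not reach is not made up. Full scale, the value 1, is 100 cm for a shift and 0.1 rad for a turn. A row lasts 1/10 s, in which the tool goes at most 50 mm and 8.59 degrees, less where a joint would pass 70% of its speed; a pose out of reach is approached as far as the arm can. A call with a number of a shift or a turn outside -1 to 1 is refused whole. A call with a gripper value outside its range is refused whole. "claw" is the gripper's target within -1 to 1 (fully open at 1, half-way at 0, shut at -1), set as the call begins (left out, the last holds). The fingers move at their own pace and stop on an object; the grip force is fixed at half the most. Time passes only in rows, so rows that do not move let the fingers close. It gives the time, the measured TCP pose, the force and the opening at its end, in the units of the state.
- monitor.get_obs(): the state, without advancing time (a new reading comes with each control period).
- cams.camera(name): name is "side" or "top"; returns (picture, depth): 384x512x3 uint8, blue, green, red; 384x512 float32, m along the optical axis (not along the pixel's ray), 0 where there is no reading.
- cams.camera_info(name): a dict with "intrinsics" (3x3 intrinsics, pixels), "distortion" ([k1, k2, p1, p2, k3] as OpenCV has them; the pictures are not rectified), "T" (4x4, takes a point from camera to world coordinates). Camera axes: x right, y up, looking along -z (the intrinsics and any distortion apply to the point x, -y, -z); pixel columns grow to the right and rows downward; lengths in m; the calibration is good to about 2 mm. A picture is of the moment at which its call begins. camera_info takes no time and is no camera call.
- order.job_done(): hands the job in, once; it reports no verdict.
The state is a dict: "clock": time; "joint_pos": joint angles; "joint_vel": joint speeds; "tau": joint torques, N m; "eef_pos": TCP position; "tool_rot": TCP orientation; "ft_force": force on the tool from outside, world axes, zero at the start; "ft_torque": the same for the moment, N m; "grip_width": finger opening in m.
Only numpy, scipy, OpenCV 4.12 (cv2) and the standard library are available. Lean on these libraries where they do the work, as an engineer would, in place of code of your own. Each camera call takes 0.05 s, during which the arm holds its last target.

## Working session

There is one attempt and no reset: what is moved stays moved. The work goes in short steps, Python scripts to look and compute and a tool call to move; the robot and the scene stay as the last step left them, time stands still between calls to the robot, and variables do not carry over. Pictures are saved under pics/ and viewed, and the job is handed in when it is done.

Besides the shell and the picture viewer there is one more tool, called after ">>>" as a command line: name --pt "numbers of a row" for each row, then --argument value for the rest. send_rows: Moves the arm, as the interface text tells. Its arguments: {"type":"object","properties":{"moves":{"type":"array","items":{"type":"array","items":{"type":"number","minimum":-1,"maximum":1}}},"claw":{"type":"number"}},"required":["moves"]}

```bash
mkdir -p pics; ls
python3 - <<'E'
from workcell import monitor,cams
import cv2,numpy as np
o=monitor.get_obs(); print({k:np.round(v,3) for k,v in o.items()})
for n in ("side","top"):
    im,d=cams.camera(n); cv2.imwrite(f"pics/{n}0.png",im); np.save(f"{n}0_d.npy",d)
    cv2.imwrite(f"pics/{n}0_big.png",cv2.resize(im,(800,600),interpolation=cv2.INTER_CUBIC))
    i=cams.camera_info(n); print(n,i)
E
```

```text
pics
{'clock': np.float64(0.0), 'joint_pos': array([ 1.23 ,  0.241,  0.004,  1.335, -0.   ,  1.571]), 'joint_vel': array([-0.001, -0.002, -0.001, -0.001, -0.001,  0.   ]), 'tau': array([ 0.0000e+00, -3.7232e+01,  2.5240e+01,  1.7000e-02, -0.0000e+00,
       -0.0000e+00]), 'eef_pos': array([0.167, 0.471, 0.23 ]), 'tool_rot': array([ 0.17 ,  0.986, -0.001, -0.   ]), 'ft_force': array([-0.077,  0.718, -0.59 ]), 'ft_torque': array([-0.002,  0.006,  0.012]), 'grip_width': np.float64(0.086)}
side {'intrinsics': array([[364.42420364,   0.        , 253.06385016],
       [  0.        , 364.42420364, 196.15866822],
       [  0.        ,   0.        ,   1.        ]]), 'distortion': array([-0.09508668,  0.        ,  0.        ,  0.        ,  0.        ]), 'T': array([[ 0.99909324, -0.02133373,  0.03684522,  0.55689352],
       [ 0.04227277,  0.60012568, -0.79878795, -0.79769049],
       [-0.00507064,  0.79962119,  0.60048334,  0.58395455],
       [ 0.        ,  0.        ,  0.        ,  1.        ]])}
top {'intrinsics': array([[485.68998887,   0.        , 258.55387799],
       [  0.        , 485.68998887, 192.22260469],
       [  0.        ,   0.        ,   1.        ]]), 'distortion': array([0.00378982, 0.        , 0.        , 0.        , 0.        ]), 'T': array([[ 2.51360647e-03,  9.97919047e-01, -6.44302598e-02,
         4.30722884e-01],
       [-9.99996841e-01,  2.50708183e-03, -1.82116598e-04,
        -1.18199163e-01],
       [-2.02056882e-05,  6.44305141e-02,  9.97922196e-01,
         1.38039286e+00],
       [ 0.00000000e+00,  0.00000000e+00,  0.00000000e+00,
         1.00000000e+00]])}
```

View pics/side0_big.png

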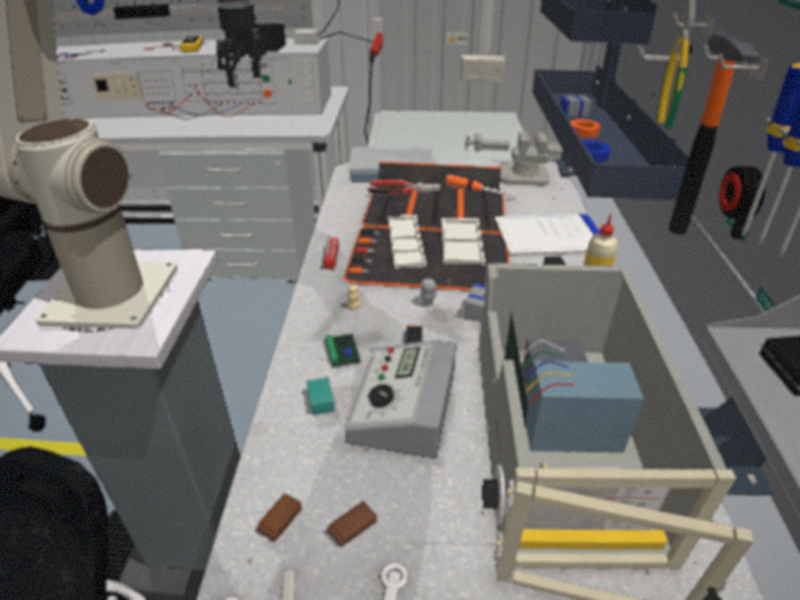

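View pics/top0_big.png

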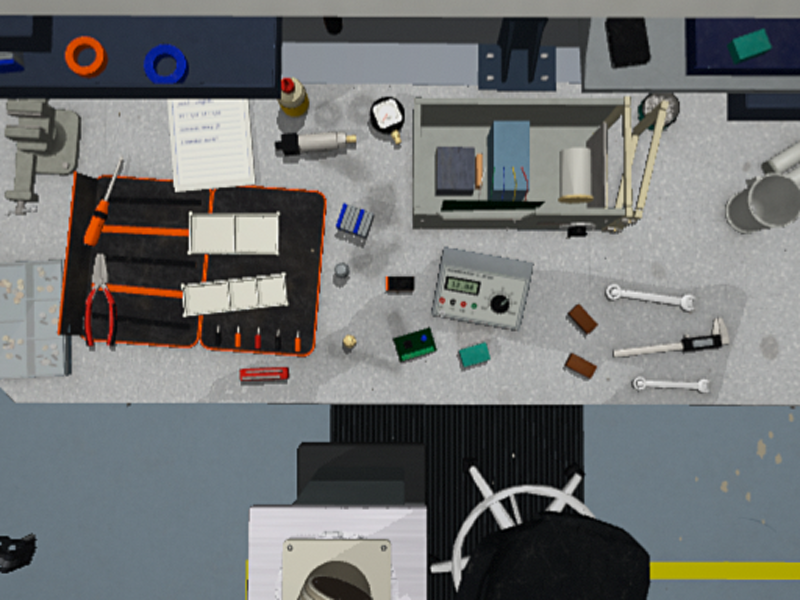

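The top view (800x600 copy) shows the trays at (235,233), with two compartments, and (235,293), with three. The parts are the union at (349,342), gland (342,270), black battery (400,284), terminal row (355,221) and carton (474,355). Look-alikes are the brown blocks at (580,318) and (580,366), and a teal box on the shelf at (750,43). Next I'll measure and look at crops.

```bash
cat > h.py <<'E'
import numpy as np,cv2
from workcell import monitor,cams
def rays(n,uv):
    i=cams.camera_info(n); K=i["intrinsics"];T=i["T"]
    p=cv2.undistortPoints(np.array(uv,float).reshape(-1,1,2),K,i["distortion"]).reshape(-1,2)
    d=np.c_[p[:,0],-p[:,1],-np.ones(len(p))]
    return T[:3,3], d@T[:3,:3].T
def onplane(n,uv,z):
    o,d=rays(n,uv); return o+d*((z-o[2])/d[:,2])[:,None]
def pts(n,uv,depth):
    o,d=rays(n,uv); uv=np.array(uv).round().astype(int).reshape(-1,2)
    return o+d*depth[uv[:,1],uv[:,0]][:,None]
def cloud(n,depth):
    v,u=np.mgrid[0:384,0:512]; P=pts(n,np.c_[u.ravel(),v.ravel()],depth); return P.reshape(384,512,3)
E
python3 - <<'E'
from h import *
im=cv2.imread("pics/top0.png");d=np.load("top0_d.npy")
c=im[90:260,90:350]
cv2.imwrite("pics/crop_top0.png",cv2.resize(c,None,fx=3,fy=3,interpolation=cv2.INTER_CUBIC))
s=cv2.imread("pics/side0.png")[130:270,190:330]
cv2.imwrite("pics/crop_side0.png",cv2.resize(s,None,fx=4,fy=4,interpolation=cv2.INTER_CUBIC))
P=cloud("top",d)
for nm,(u,v) in dict(tray2=(150,149),tray3=(140,190),union=(223,219),gland=(219,173),bat=(256,182),term=(227,141),carton=(303,227),board=(265,221),keys=(169,239),meter=(300,190),meter2=(310,175),box=(280,140),wallet=(190,185),shelf=(400,20),pad=(330,60)).items():
    print(nm,P[v,u].round(4))
E
```

```text
tray2 [0.6404 0.1893 0.0175]
tray3 [0.5246 0.2172 0.0103]
union [ 0.4431 -0.0199  0.0362]
gland [ 0.5695 -0.0088  0.0484]
bat [ 0.548  -0.1107  0.0119]
term [ 0.6604 -0.0296  0.0375]
carton [ 0.4216 -0.2417  0.0278]
board [ 0.4381 -0.1364  0.0033]
keys [0.3875 0.1298 0.0292]
meter [ 0.5231 -0.2318  0.0489]
meter2 [ 0.5633 -0.2581  0.0616]
box [ 0.65   -0.174   0.1155]
wallet [0.5396 0.0768 0.0054]
shelf [ 0.9016 -0.4442  0.2839]
pad [ 9.046e-01 -3.241e-01 -7.000e-04]
```

View pics/crop_top0.png

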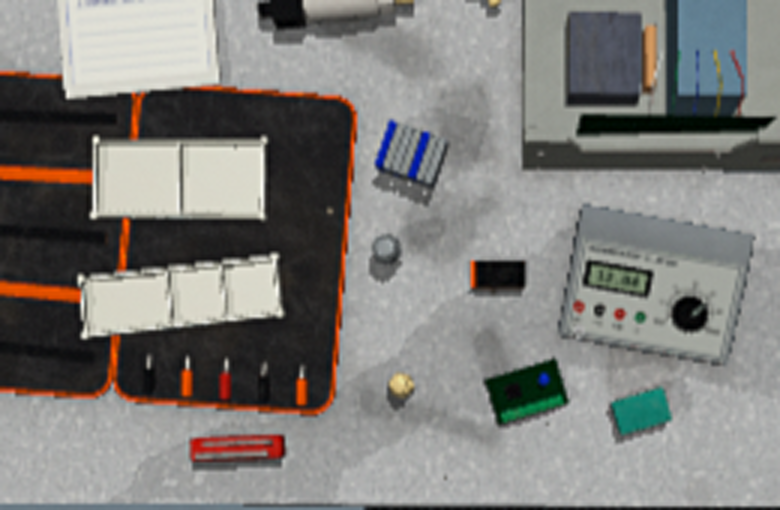

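View pics/crop_side0.png

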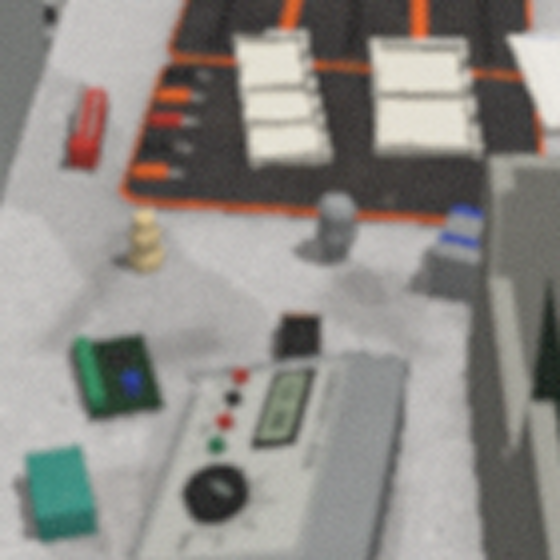

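```bash
cat > meas.py <<'E'
from h import *
im=cv2.imread("pics/top0.png");hsv=cv2.cvtColor(im,cv2.COLOR_BGR2HSV)
H,S,V=[hsv[...,k].astype(int) for k in range(3)]
def blob(mask,seed,r=14):
    m=np.zeros_like(mask,np.uint8); u,v=seed
    m[v-r:v+r+1,u-r:u+r+1]=mask[v-r:v+r+1,u-r:u+r+1]
    n,l,st,_=cv2.connectedComponentsWithStats(m)
    k=1+np.argmax(st[1:,4]); return l==k
def rect(m,z,nm):
    vv,uu=np.nonzero(m); 
    # expand pixels to their corners
    uv=np.concatenate([np.c_[uu+a,vv+b] for a in(-.5,.5) for b in(-.5,.5)])
    Q=onplane("top",uv,z)[:,:2]*1000
    (c,wh,ang)=cv2.minAreaRect(Q.astype(np.float32))
    cen=onplane("top",np.c_[uu,vv],z)[:,:2].mean(0)*1000
    print(nm,"n",m.sum(),"bbox",uu.min(),uu.max(),vv.min(),vv.max(),"rect c",np.round(c,1),"wh",np.round(wh,1),"ang",round(ang,1),"centroid",cen.round(1))
rect(blob((H>75)&(H<95)&(S>90)&(V>100),(303,227)),.022,"carton")
rect(blob((S>90)&(V>60),(223,219),9) if 0 else blob((H>12)&(H<32)&(S>60)&(V>110),(223,219),9),.035,"union")
rect(blob(V<60,(256,182),13),.017,"bat black")
rect(blob((H<15)&(S>120)&(V>90),(248,182),6),.017,"bat orange")
t3=blob((V>175)&(S<40),(140,190),45)
for nm,seed,lo,hi in(("tray2",(150,149),(118,128),(182,168)),("tray3",(150,188),(112,170),(188,206))):
    m=np.zeros(V.shape,bool); m[lo[1]:hi[1],lo[0]:hi[0]]=True
    mm=(V>130)&(S<60)&m
    n,l,st,_=cv2.connectedComponentsWithStats(mm.astype(np.uint8)); k=1+np.argmax(st[1:,4])
    rect(l==k,.017,nm)
print("gland patch V");print(V[163:186,210:228])
E
python3 meas.py
```

```text
carton n 202 bbox 294 313 219 234 rect c [ 423.1 -244. ] wh [35.2 52.2] ang 18.4 centroid [ 423.  -243.8]
union n 47 bbox 220 227 214 221 rect c [447.3 -21.2] wh [22.1 22.1] ang 0.4 centroid [447.2 -20.7]
bat black n 149 bbox 249 264 177 187 rect c [ 547.6 -112.1] wh [31.1 45.1] ang 0.1 centroid [ 549.9 -111.8]
bat orange n 18 bbox 247 248 177 185 rect c [550.4 -86.7] wh [25.5  5.6] ang 0.2 centroid [550.4 -86.7]
tray2 n 1409 bbox 120 178 135 162 rect c [640.6 192.1] wh [164.7  79.9] ang 89.1 centroid [639.5 190.3]
tray3 n 1292 bbox 116 183 174 202 rect c [530.  188.9] wh [ 62.8 191.9] ang 6.3 centroid [528.8 187.9]
gland patch V
[[174 168 164 165 176 176 169 168 169 172 171 168 180 167 158 147 140 144]
 [177 173 166 166 180 182 175 172 169 169 171 168 181 168 162 149 136 138]
 [179 173 166 168 183 181 176 172 169 166 170 169 171 160 152 137 124 127]
 [174 169 169 174 181 165 175 176 174 163 168 169 167 153 141 132 123 125]
 [171 173 180 182 179 167 171 169 169 154 158 170 161 146 137 134 124 125]
 [172 172 183 184 180 166 158 133 129 109 120 157 151 148 139 134 126 123]
 [177 178 17
[... 563 characters left out ...]
 80 147 169 169 164 165]
 [168 174 180 113  96  83  76  68  61  64  53  66  90 103 164 174 171 170]
 [166 168 175 108  97 101 101  96  84  90  79  92  98 124 173 180 177 176]
 [167 169 170 104  93 101 103 100  97  98  94  96 131 173 185 181 177 181]
 [166 167 166 105  93 100 106 107 100  97  96 104 168 180 180 172 169 174]
 [159 161 163 128  99  94 103 105  98  95 100 127 166 177 178 170 166 167]
 [160 167 172 178 130  95  98  96  98 100 139 176 180 180 185 179 170 165]
 [163 167 170 184 172 130 130  99 124 130 186 181 177 177 188 187 178 170]
 [164 167 169 176 176 173 180 141 173 173 180 171 172 170 176 180 177 176]
 [169 169 169 169 171 169 178 178 177 179 175 171 171 174 174 173 173 174]]
```

Run:
```python
from h import *
im=cv2.imread("pics/top0.png")
a=cv2.resize(im[125:160,205:250],None,fx=8,fy=8,interpolation=cv2.INTER_CUBIC)
b=cv2.resize(im[160:195,205:250],None,fx=8,fy=8,interpolation=cv2.INTER_CUBIC)
c=cv2.resize(im[165:200,240:285],None,fx=8,fy=8,interpolation=cv2.INTER_CUBIC)
e=cv2.resize(im[205:240,205:250],None,fx=8,fy=8,interpolation=cv2.INTER_CUBIC)
cv2.imwrite("pics/crops1.png",np.vstack([np.hstack([a,b]),np.hstack([c,e])]))
```

```text
(no output)
```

View pics/crops1.png

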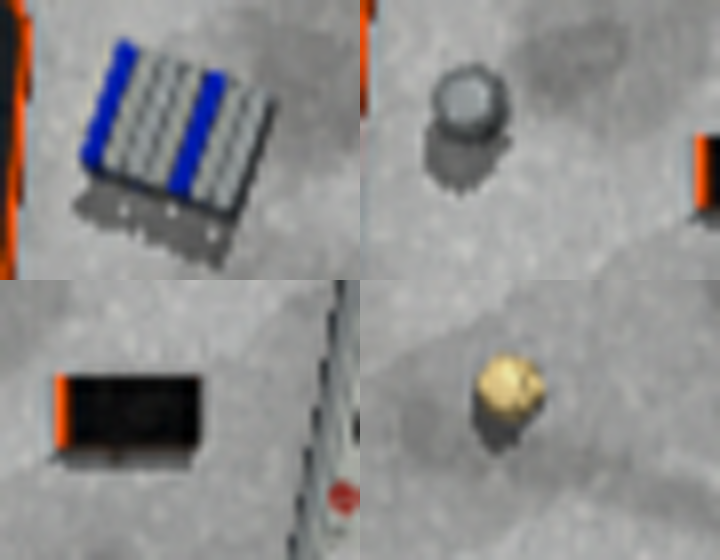

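Run:
```python
from h import *
im=cv2.imread("pics/side0.png")
a=cv2.resize(im[168:212,285:325],None,fx=9,fy=9,interpolation=cv2.INTER_CUBIC)
b=cv2.resize(im[168:212,215:255],None,fx=9,fy=9,interpolation=cv2.INTER_CUBIC)
cv2.imwrite("pics/crops2.png",np.hstack([a,b]))
d=np.load("top0_d.npy");P=cloud("top",d)
print((P[128:156:2,212:244:2,2]*1000).round().astype(int))
print("table z",np.median(P[200:215,230:250,2]),P[200:215,230:250,2].std())
print("gland",onplane("top",[[218.3,172.7]],.04),"term",onplane("top",[[227.0,140.6]],.036))
c=np.array([[122,38],[275,97],[237,212],[85,165]])
uv=(c+.5)/8-.5+[205,125]; Q=onplane("top",uv,.036)[:,:2]*1000; print(Q.round(1)); 
for i in range(4):
    e=Q[(i+1)%4]-Q[i]; print(np.hypot(*e).round(1),np.degrees(np.arctan2(e[1],e[0])).round(1))
# tray corner points
```

```text
[[ 0 -2  3  3  5 -1 -1  0  1  0  0 -5  1 -4  1 -5]
 [-1 -7  1  4 34 -5  1 -1 -1 -4  2  7 -1 -1 -2  5]
 [-3  2 -3 -2 30 36 35 38  2  2  2  2 -2  0 -2  0]
 [-3 -1  1 39 36 38 35 38 35 35 36 -5  0  2  0 -3]
 [ 4 -1 -3 39 34 38 33 33 37 37 41 36 42 34  5 -1]
 [ 0  1 -1 38 37 28 39 38 39 38 37 39 36 34  2  2]
 [-1 -1 36 35 36 35 37 33 35 37 41 41 36 17 -2 -1]
 [ 5 -1 34 31 40 33 29 41 41 45 38 38 39 -2 -1  9]
 [-1 -2 35 39 40 40 36 36 35 37 32 36 29  2  6  0]
 [-2 -1 19 32 34 36 34 35 35 34 36 40 14 -2  2  6]
 [ 1 -3  3 -6 11 21 36 32 37 36 39 34 -1 -5 -7 -6]
 [-3  6 -1  0  0  0  2 -2 17 34 37 32  0  3 -2 -4]
 [ 0  3 -4  2  4  3  3  2  4  4 10  9  1 -3 -2  4]
 [-5 -5  3 -1  6 -1 -2  1  4  1 -6  3  1 -5 -7  2]]
table z 0.00024820600513186797 0.11234775179662189
gland [[ 0.57122561 -0.00620954  0.04      ]] term [[ 0.66177142 -0.0294681   0.036     ]]
[[693.6  -9.2]
 [672.9 -62.8]
 [632.4 -49.7]
 [648.8   3.4]]
57.4 -111.1
42.6 162.2
55.6 72.9
46.5 -15.7
```

View pics/crops2.png

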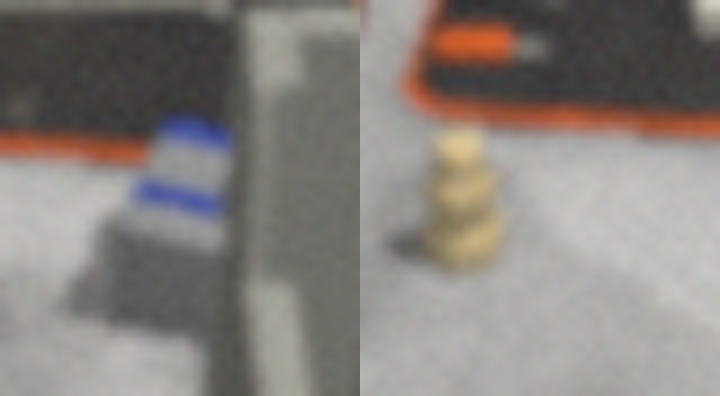

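Measured poses in mm, with yaw:

| Part | Position | Yaw |
|---|---|---|
| Union | (447,-21) | – |
| Gland | (571,-6) | – |
| Battery | (550,-109) | 0° |
| Carton | (423,-244) | 18° |
| Terminals | (662,-29.5) | -18° |
| tray_three | (529.5,188.5) | 6° |
| tray_two | (640,191) | -1° |

The enlarged crop confirms the black battery with its orange end: crops1 lower left, top-image pixel (256,182). I'll turn the jaws along world x first.

>>> send_rows --pt "0 0 0 1" --pt "0 0 0 1" --pt "0 0 0 1" --pt "0 0 0 1" --pt "0 0 0 1" --pt "0 0 0 1" --pt "0 0 0 1" --pt "0 0 0 1" --pt "0 0 0 1" --pt "0 0 0 1" --pt "0 0 0 1" --pt "0 0 0 1" --pt "0 0 0 0.29" --claw 0.05

```text
clock: 1.4
eef_pos: [0.167, 0.4709, 0.2308]
tool_rot: [0.707, 0.707, -0.0, 0.0]
ft_force: [0.0, -0.3, -1.0]
grip_width: 0.0446
```

>>> send_rows --pt "-0.0176 0.01 0 0" --pt "-0.0351 0.02 0 0" --pt "-0.0351 0.02 0 0" --pt "-0.0351 0.02 0 0" --pt "-0.0351 0.02 0 0" --pt "-0.0351 0.02 0 0" --pt "-0.0351 0.02 0 0" --pt "-0.0351 0.02 0 0" --pt "-0.0351 0.02 0 0" --pt "-0.0351 0.02 0 0" --pt "-0.0351 0.02 0 0" --pt "-0.0351 0.02 0 0" --pt "-0.0351 0.02 0 0" --pt "-0.0351 0.02 0 0" --pt "-0.0176 0.01 0 0" --pt "0 0 0.02 0" --pt "0 0 0.03 0" --pt "0 0 0.03 0" --pt "0 0 0.02 0" --pt "0 0 0 0"

```text
clock: 3.4
eef_pos: [0.4448, -0.0199, 0.1284]
tool_rot: [0.706, 0.708, -0.002, -0.003]
ft_force: [0.4, -0.6, 0.5]
grip_width: 0.0449
```

>>> send_rows --pt "0 0 0.02 0" --pt "0 0 0.03 0" --pt "0 0 0.03 0" --pt "0 0 0.02 0" --pt "0 0 0.012 0" --pt "0 0 0.005 0" --pt "0 0 0 0" --pt "0 0 0 0"

```text
clock: 4.2
eef_pos: [0.4486, -0.02, 0.0153]
tool_rot: [0.707, 0.708, 0.001, 0.001]
ft_force: [0.0, -0.4, 0.3]
grip_width: 0.0448
```

>>> send_rows --pt "0 0 0 0" --pt "0 0 0 0" --pt "0 0 0 0" --pt "0 0 0 0" --pt "0 0 0 0" --pt "0 0 0 0" --pt "0 0 0 0" --claw -1

```text
clock: 4.9
eef_pos: [0.4485, -0.0201, 0.0154]
tool_rot: [0.707, 0.707, 0.001, 0.001]
ft_force: [-0.2, -0.4, 5.1]
grip_width: 0.0168
```

>>> send_rows --pt "0 0 -0.01 0" --pt "0 0 -0.03 0" --pt "0 0 -0.03 0" --pt "0 0 -0.02 0" --pt "0 0 0 0" --pt "0 0 0 0"

```text
clock: 5.5
eef_pos: [0.4478, -0.02, 0.1048]
tool_rot: [0.707, 0.707, 0.0, 0.0]
ft_force: [0.3, -0.5, -0.5]
grip_width: 0.0167
```

```bash
cat > snap.py <<'E'
import sys
from h import *
n,tag,u0,u1,v0,v1,f=sys.argv[1],sys.argv[2],*map(int,sys.argv[3:8])
im,d=cams.camera(n); cv2.imwrite(f"{n}_{tag}_raw.png",im); np.save(f"{n}_{tag}_d.npy",d)
cv2.imwrite(f"pics/{n}_{tag}.png",cv2.resize(im[v0:v1,u0:u1],None,fx=f,fy=f,interpolation=cv2.INTER_CUBIC))
E
python3 snap.py side a 190 330 100 240 4
```

```text
(no output)
```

View pics/side_a.png

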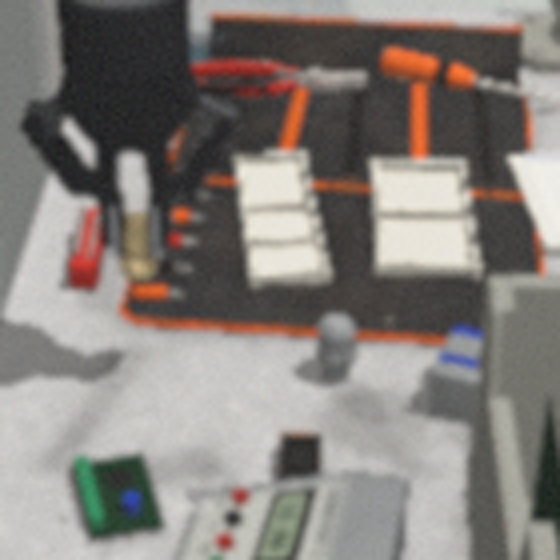

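The picture shows the union at (137,240) in the crop, held upright between the fingers and clear of the table. I'll carry it to the middle small compartment.

>>> send_rows --pt "0.012 0.005 0 0" --pt "0.024 0.0104 0 0" --pt "0.024 0.0104 0 0" --pt "0.024 0.0104 0 0" --pt "0.024 0.0104 0 0" --pt "0.024 0.0104 0 0" --pt "0.024 0.0104 0 0" --pt "0.024 0.0104 0 0" --pt "0.014 0.005 0 0" --pt "0 0 0 0" --pt "0 0 0.02 0" --pt "0 0 0.025 0" --pt "0 0 0.018 0" --pt "0 0 0.01 0" --pt "0 0 0 0" --pt "0 0 0 0"

```text
clock: 7.15
eef_pos: [0.5304, 0.1738, 0.0317]
tool_rot: [0.707, 0.707, 0.0, 0.0]
ft_force: [-0.1, -0.3, -0.0]
grip_width: 0.0166
```

>>> send_rows --pt "0 0 0.003 0" --pt "0 0 0.002 0" --pt "0 0 0 0" --pt "0 0 0 0"

```text
clock: 7.55
eef_pos: [0.5304, 0.1742, 0.0266]
tool_rot: [0.707, 0.707, 0.0, 0.0]
ft_force: [-0.3, -0.2, -0.4]
grip_width: 0.0163
```

```bash
python3 snap.py side b 200 330 90 190 6
```

```text
(no output)
```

View pics/side_b.png

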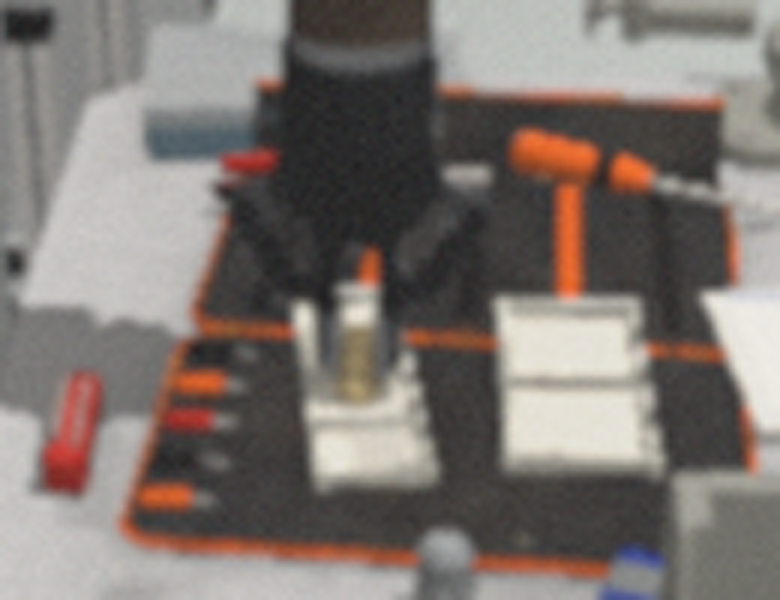

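>>> send_rows --pt "0 0 0.001 0" --pt "0 0 0.001 0" --pt "0 0 0 0"

```text
clock: 7.9
eef_pos: [0.5305, 0.1742, 0.0258]
tool_rot: [0.707, 0.707, 0.001, 0.0]
ft_force: [-2.8, -0.3, 8.3]
grip_width: 0.0164
```

>>> send_rows --pt "0 0 0 0" --pt "0 0 0 0" --pt "0 0 0 0" --pt "0 0 0 0" --pt "0 0 -0.01 0" --pt "0 0 -0.02 0" --pt "0 0 -0.03 0" --pt "0 0 -0.03 0" --pt "0 0 -0.01 0" --pt "-0.015 0.0035 0 0" --pt "-0.03 0.007 0 0" --pt "-0.03 0.007 0 0" --pt "-0.03 0.007 0 0" --pt "-0.03 0.007 0 0" --pt "-0.03 0.007 0 0" --pt "-0.015 0.0025 0 0" --pt "0 0 0 0" --pt "0 0 0 0" --claw 0.1

```text
clock: 9.7
eef_pos: [0.5706, -0.0059, 0.1234]
tool_rot: [0.707, 0.707, -0.0, -0.001]
ft_force: [0.8, 0.5, -0.7]
grip_width: 0.0471
```

```bash
python3 snap.py top c 90 270 110 240 4
```

```text
(no output)
```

View pics/top_c.png

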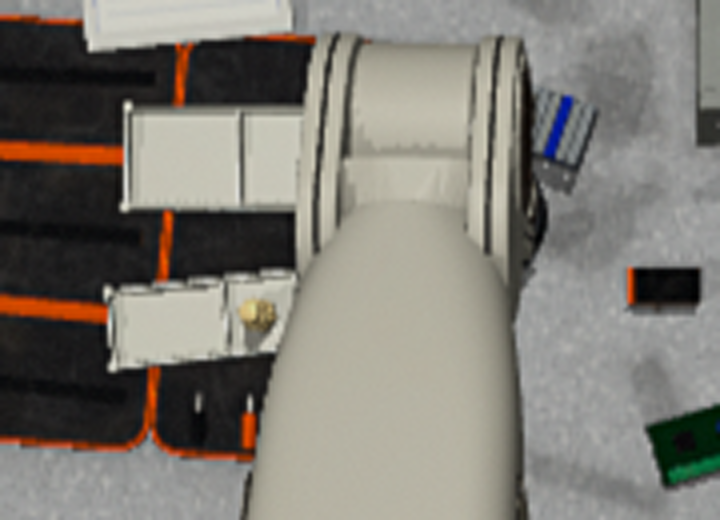

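The union stands in the middle compartment at crop (258,315). Next I'll descend on the gland.

>>> send_rows --pt "0 0 0.02 0" --pt "0 0 0.03 0" --pt "0 0 0.03 0" --pt "0 0 0.02 0" --pt "0 0 0.01 0" --pt "0 0 0 0" --pt "0 0 0 0"

```text
clock: 10.45
eef_pos: [0.572, -0.0052, 0.0151]
tool_rot: [0.706, 0.708, 0.0, 0.0]
ft_force: [-0.8, 0.5, 0.9]
grip_width: 0.0469
```

>>> send_rows --pt "0 0 0 0" --pt "0 0 0 0" --pt "0 0 0 0" --pt "0 0 0 0" --pt "0 0 0 0" --pt "0 0 0 0" --claw -1

```text
clock: 11.05
eef_pos: [0.5729, -0.0057, 0.0162]
tool_rot: [0.707, 0.707, 0.001, 0.001]
ft_force: [0.3, -0.1, 5.2]
grip_width: 0.0268
```

>>> send_rows --pt "0 0 -0.01 0" --pt "0 0 -0.03 0" --pt "0 0 -0.03 0" --pt "0 0 -0.02 0" --pt "0 0 0 0" --pt "0 0 0 0"

```text
clock: 11.65
eef_pos: [0.5715, -0.006, 0.1048]
tool_rot: [0.707, 0.707, 0.0, 0.0]
ft_force: [-0.0, 0.5, -0.6]
grip_width: 0.0271
```

```bash
python3 snap.py side d 220 320 110 200 6
```

```text
(no output)
```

View pics/side_d.png

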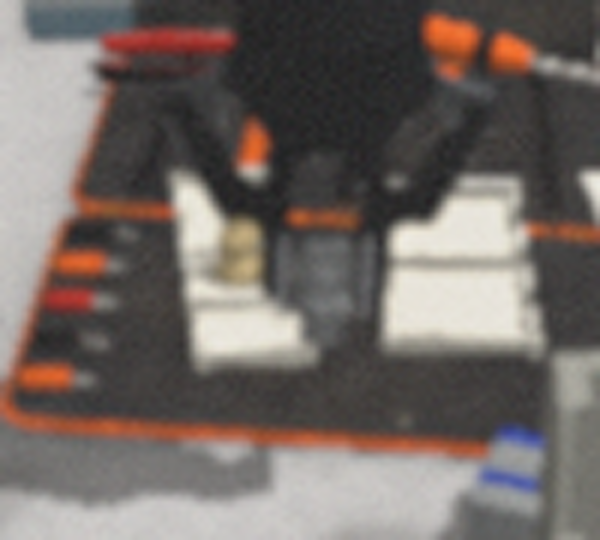

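The gland is held upright between the fingers at (325,280), and the union stands at (240,250). I'll carry the gland to the end compartment.

>>> send_rows --pt "0.0105 -0.003 0 0" --pt "0.0215 -0.0057 0 0" --pt "0.0215 -0.0057 0 0" --pt "0.0215 -0.0057 0 0" --pt "0.0215 -0.0057 0 0" --pt "0.0215 -0.0057 0 0" --pt "0.011 -0.003 0 0" --pt "0 0 0 0" --pt "0 0 0.02 0" --pt "0 0 0.025 0" --pt "0 0 0.018 0" --pt "0 0 0.01 0" --pt "0 0 0.003 0" --pt "0 0 0 0" --pt "0 0 0 0"

```text
clock: 13.2
eef_pos: [0.5376, 0.123, 0.0292]
tool_rot: [0.707, 0.707, 0.001, 0.0]
ft_force: [-0.7, 0.3, -0.7]
grip_width: 0.0265
```

```bash
python3 snap.py side e 200 330 90 190 6
```

```text
(no output)
```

View pics/side_e.png

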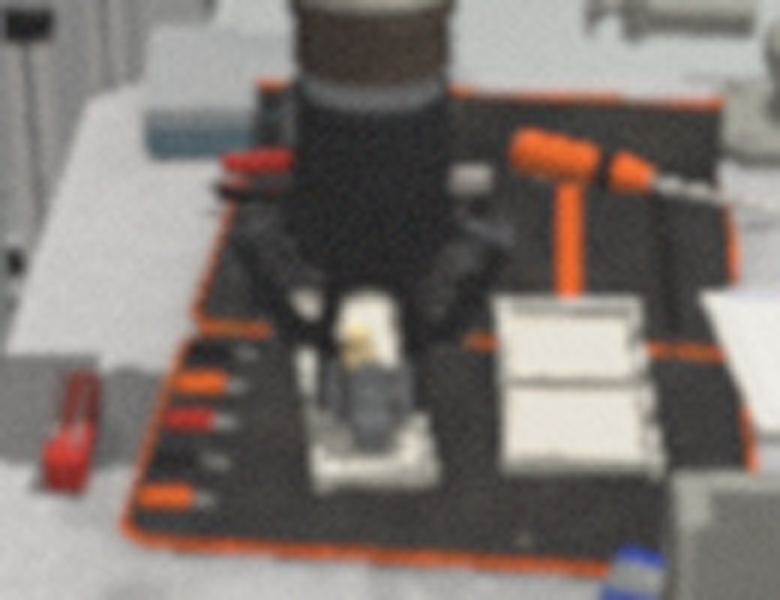

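The gland's foot is at about (375,445), inside the near compartment, whose floor runs about 425–480. I'll lower it until it touches.

>>> send_rows --pt "0 0 0.001 0" --pt "0 0 0.001 0" --pt "0 0 0.001 0" --pt "0 0 0 0"

```text
clock: 13.65
eef_pos: [0.5372, 0.1233, 0.0266]
tool_rot: [0.707, 0.708, 0.001, 0.0]
ft_force: [-1.6, -0.7, 5.6]
grip_width: 0.0264
```

>>> send_rows --pt "0 0 0 0" --pt "0 0 0 0" --pt "0 0 0 0" --pt "0 0 0 0" --pt "0 0 -0.01 0" --pt "0 0 -0.02 0" --pt "0 0 -0.03 0" --pt "0 0 -0.03 0" --pt "0 0 -0.01 0" --pt "-0.016 0.001 0 0" --pt "-0.033 0.002 0 0" --pt "-0.033 0.002 0 0" --pt "-0.033 0.002 0 0" --pt "-0.033 0.002 0 0" --pt "-0.033 0.002 0 0" --pt "-0.033 0.002 0 0" --pt "-0.018 0 0 0" --pt "0 0 0 0" --pt "0 0 0 0" --claw 0.1

```text
clock: 15.55
eef_pos: [0.5487, -0.1096, 0.1239]
tool_rot: [0.707, 0.707, -0.001, -0.001]
ft_force: [-0.2, 0.5, -0.6]
grip_width: 0.0471
```

```bash
python3 snap.py side f 200 330 110 230 6;python3 snap.py top f 90 270 110 240 4
```

```text
(no output)
```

View pics/side_f.png

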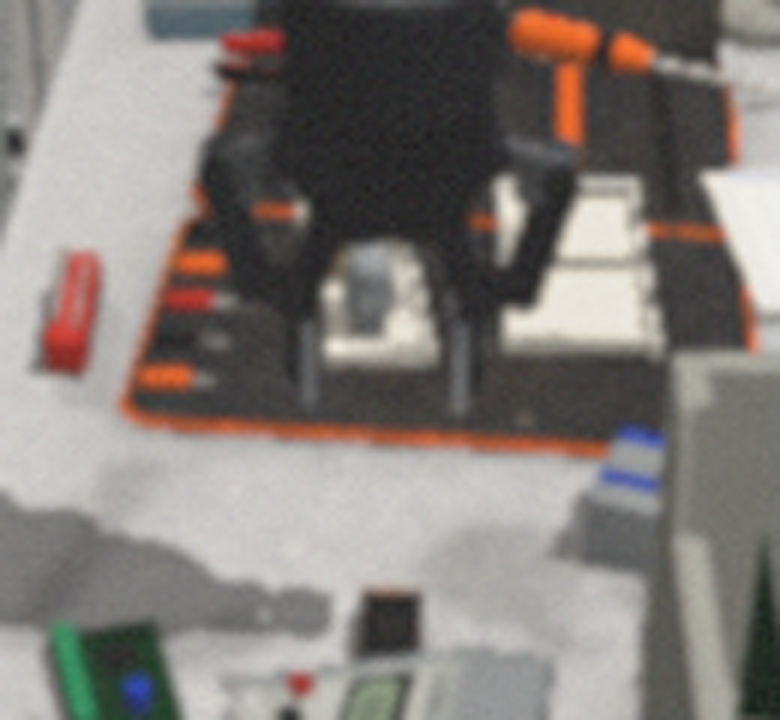

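View pics/top_f.png

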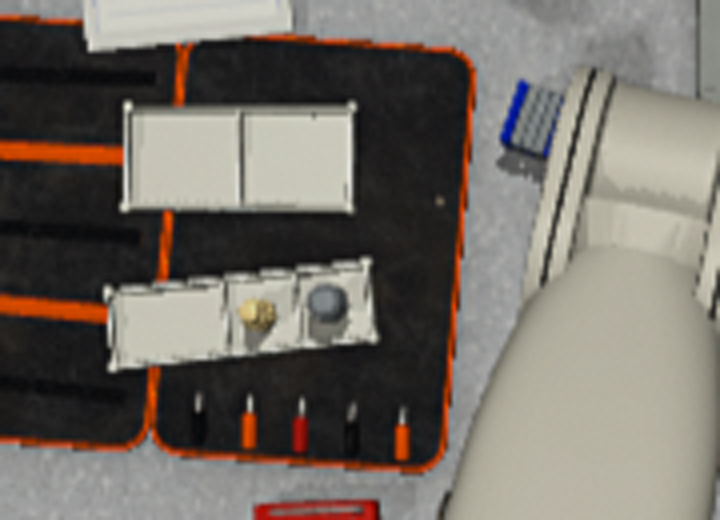

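Both small parts stand in their compartments: union at (258,315), gland at (327,303). Next is the battery, at (390,622) in the side crop.

>>> send_rows --pt "0 0 0.02 0" --pt "0 0 0.03 0" --pt "0 0 0.03 0" --pt "0 0 0.02 0" --pt "0 0 0.01 0" --pt "0 0 0.003 0" --pt "0 0 0 0" --pt "0 0 0 0"

```text
clock: 16.45
eef_pos: [0.5511, -0.1089, 0.0135]
tool_rot: [0.707, 0.708, 0.001, 0.001]
ft_force: [-0.4, -0.0, 0.2]
grip_width: 0.0472
```

>>> send_rows --pt "0 0 0.003 0" --pt "0 0 0.0015 0" --pt "0 0 0 0"

```text
clock: 16.75
eef_pos: [0.55, -0.1089, 0.008]
tool_rot: [0.707, 0.707, 0.0, 0.0]
ft_force: [0.6, -0.6, -0.3]
grip_width: 0.0474
```

>>> send_rows --pt "0 0 0 0" --pt "0 0 0 0" --pt "0 0 0 0" --pt "0 0 0 0" --pt "0 0 0 0" --pt "0 0 0 0" --claw -1

```text
clock: 17.35
eef_pos: [0.5504, -0.109, 0.0083]
tool_rot: [0.707, 0.707, 0.0, 0.0]
ft_force: [-0.5, -0.8, 4.1]
grip_width: 0.0242
```

>>> send_rows --pt "0 0 -0.01 0" --pt "0 0 -0.03 0" --pt "0 0 -0.03 0" --pt "0 0 -0.03 0" --pt "0 0 -0.01 0" --pt "0 0 0 0" --pt "0 0 0 0"

```text
clock: 18.05
eef_pos: [0.5491, -0.1087, 0.1165]
tool_rot: [0.707, 0.707, -0.001, -0.001]
ft_force: [0.1, 0.1, -0.8]
grip_width: 0.0244
```

```bash
python3 snap.py side g 200 330 110 230 6
```

```text
(no output)
```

View pics/side_g.png

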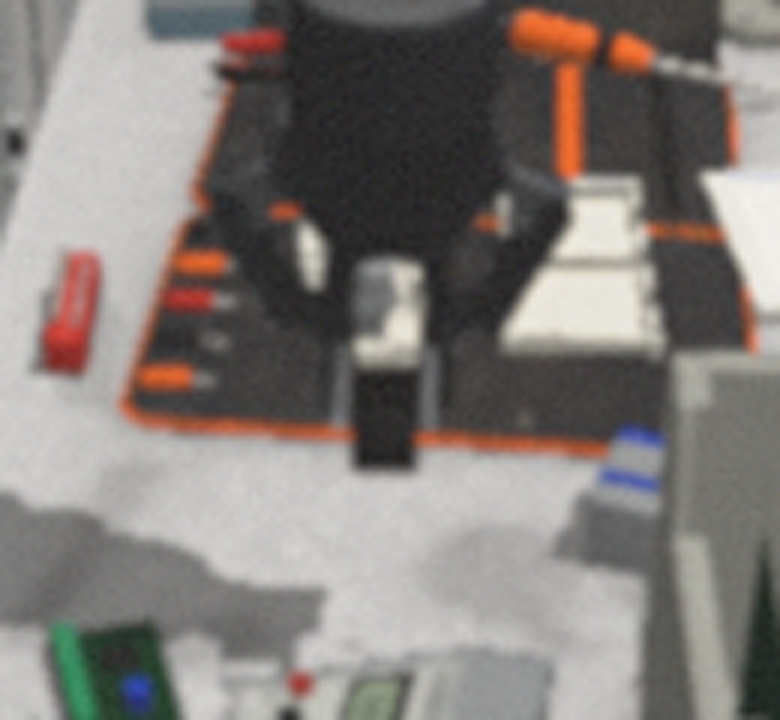

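The battery is gripped level, with its end visible at (385,420). I'll carry it over the filled compartments to the long one.

>>> send_rows --pt "0.016 -0.001 0 0" --pt "0.0316 -0.0023 0 0" --pt "0.0316 -0.0023 0 0" --pt "0.0316 -0.0023 0 0" --pt "0.0316 -0.0023 0 0" --pt "0.0316 -0.0023 0 0" --pt "0.0316 -0.0023 0 0" --pt "0.0316 -0.0023 0 0" --pt "0.0316 -0.0023 0 0" --pt "0.0316 -0.0023 0 0" --pt "0.0316 -0.0023 0 0" --pt "0.016 -0.001 0 -0.55" --pt "0 0 0 -0.55" --pt "0 0 0 0" --pt "0 0 0.02 0" --pt "0 0 0.03 0" --pt "0 0 0.02 0" --pt "0 0 0.01 0" --pt "0 0 0 0" --pt "0 0 0 0"

```text
clock: 20.1
eef_pos: [0.5251, 0.239, 0.0383]
tool_rot: [0.667, 0.745, 0.0, 0.0]
ft_force: [1.6, 0.6, 0.1]
grip_width: 0.0239
```

```bash
python3 snap.py side h 200 330 90 190 6;python3 snap.py top h 70 250 110 240 4
```

```text
(no output)
```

View pics/side_h.png

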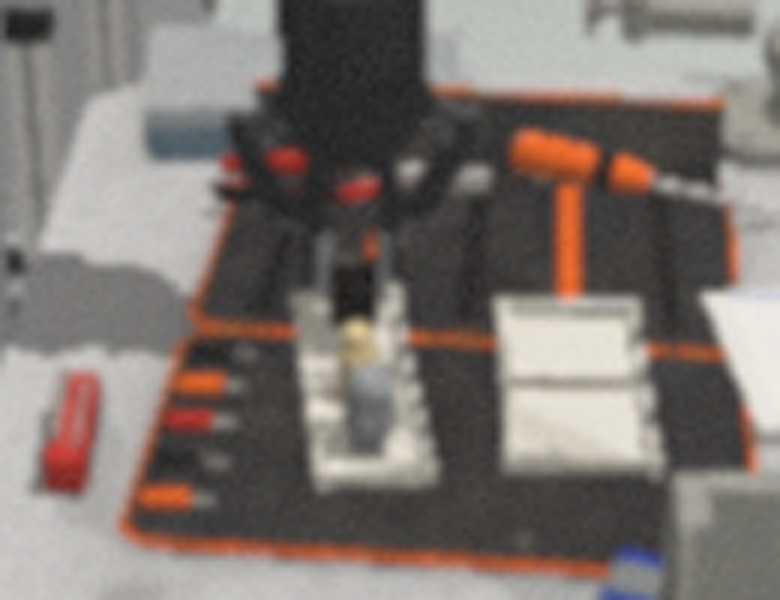

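>>> send_rows --pt "0 0 0.008 0" --pt "0 0 0.006 0" --pt "0 0 0.003 0" --pt "0 0 0 0" --pt "0 0 0 0"

```text
clock: 20.7
eef_pos: [0.5246, 0.2391, 0.0207]
tool_rot: [0.667, 0.745, -0.0, -0.0]
ft_force: [0.4, -0.1, -0.4]
grip_width: 0.0241
```

>>> send_rows --pt "0 0 0.001 0" --pt "0 0 0.001 0" --pt "0 0 0 0"

```text
clock: 21.0
eef_pos: [0.5246, 0.2391, 0.0188]
tool_rot: [0.667, 0.745, -0.0, -0.0]
ft_force: [0.9, -0.2, -1.3]
grip_width: 0.0239
```

>>> send_rows --pt "0 0 0 0" --pt "0 0 0 0" --pt "0 0 0 0" --pt "0 0 0 0" --pt "0 0 -0.01 0" --pt "0 0 -0.02 0" --pt "0 0 -0.03 0" --pt "0 0 -0.03 0" --pt "0 0 -0.02 0.55" --pt "0 0 0 0.55" --pt "0 0 0 0" --claw -0.1

```text
clock: 22.1
eef_pos: [0.5254, 0.2394, 0.1307]
tool_rot: [0.707, 0.708, 0.001, 0.001]
ft_force: [-1.4, 0.5, 0.2]
grip_width: 0.0384
```

>>> send_rows --pt "-0.0135 0.007 0 0" --pt "-0.027 0.0138 0 0" --pt "-0.027 0.0138 0 0" --pt "-0.027 0.0138 0 0" --pt "-0.027 0.0138 0 0" --pt "-0.027 0.0138 0 0" --pt "-0.027 0.0138 0 0" --pt "-0.027 0.0138 0 0" --pt "-0.027 0.0138 0 0" --pt "-0.027 0.0138 0 0" --pt "-0.0135 0.0065 0 1" --pt "0 0 0 1" --pt "0 0 0 1" --pt "0 0 0 0.14" --pt "0 0 0 0" --pt "0 0 0 0" --claw 0.6

```text
clock: 23.7
eef_pos: [0.6624, -0.0311, 0.1285]
tool_rot: [0.808, 0.589, -0.0, -0.0]
ft_force: [0.0, -0.1, 0.3]
grip_width: 0.0686
```

```bash
python3 snap.py side i 210 340 110 220 6;python3 snap.py top i 70 250 110 240 4
```

```text
(no output)
```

View pics/side_i.png

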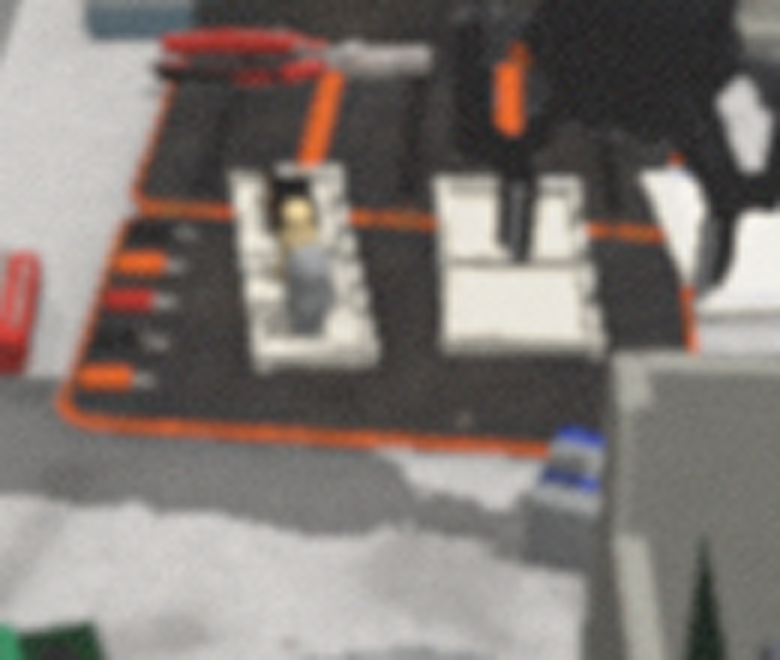

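View pics/top_i.png

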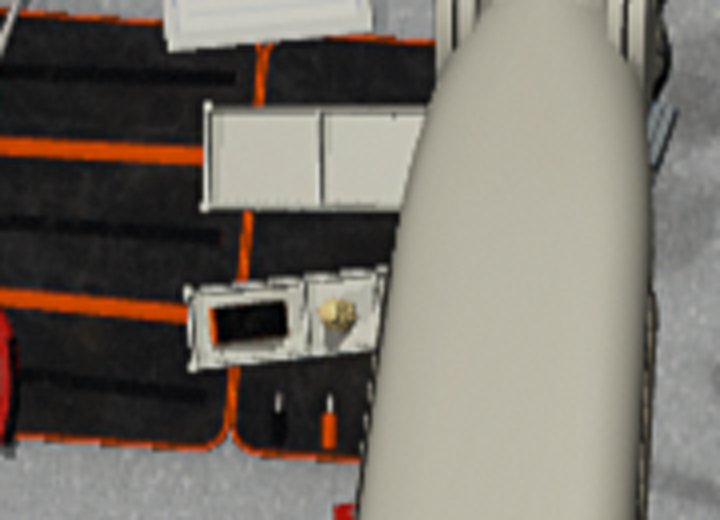

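The battery lies in the long compartment at (250,322). The jaws are aligned with the terminal row, so I'll descend.

>>> send_rows --pt "0 0 0.02 0" --pt "0 0 0.03 0" --pt "0 0 0.03 0" --pt "0 0 0.02 0" --pt "0 0 0.01 0" --pt "0 0 0.007 0" --pt "0 0 0 0" --pt "0 0 0 0"

```text
clock: 24.6
eef_pos: [0.6636, -0.0308, 0.013]
tool_rot: [0.809, 0.588, 0.001, 0.001]
ft_force: [0.0, 1.7, -0.5]
grip_width: 0.0684
```

>>> send_rows --pt "0 0 0 0" --pt "0 0 0 0" --pt "0 0 0 0" --pt "0 0 0 0" --pt "0 0 0 0" --pt "0 0 0 0" --claw -1

```text
clock: 25.2
eef_pos: [0.6638, -0.0308, 0.0135]
tool_rot: [0.809, 0.588, 0.001, 0.001]
ft_force: [-0.8, 0.5, 4.7]
grip_width: 0.0442
```

>>> send_rows --pt "0 0 -0.01 0" --pt "0 0 -0.03 0" --pt "0 0 -0.03 0" --pt "0 0 -0.03 0" --pt "0 0 -0.01 0" --pt "0 0 0 0" --pt "0 0 0 0"

```text
clock: 25.9
eef_pos: [0.6617, -0.0307, 0.1203]
tool_rot: [0.809, 0.588, -0.001, -0.001]
ft_force: [-1.0, 0.5, -2.2]
grip_width: 0.0439
```

```bash
python3 snap.py side j 230 360 90 200 6
```

```text
(no output)
```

View pics/side_j.png

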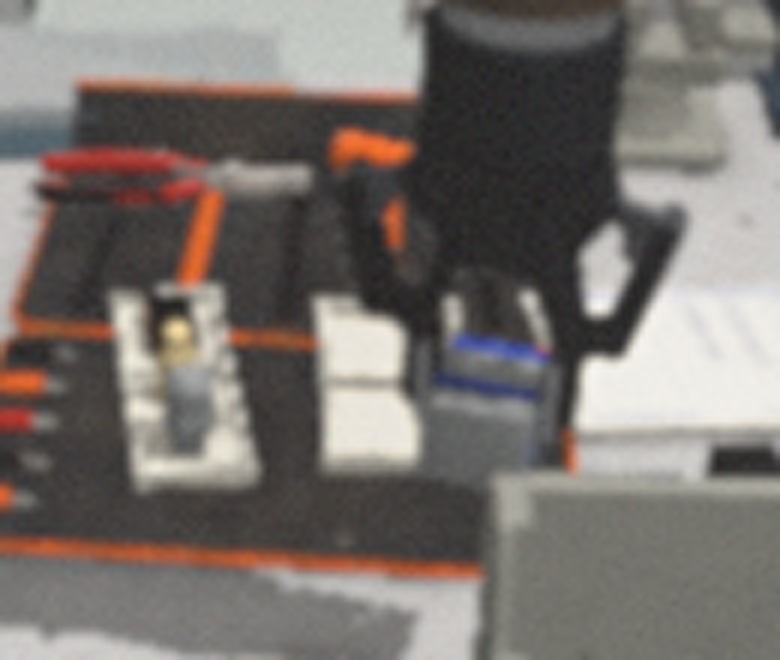

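>>> send_rows --pt "0 0 0 -1" --pt "0 0 0 -1" --pt "0 0 0 -0.98" --pt "0.0145 -0.0014 0 0" --pt "0.029 -0.0028 0 0" --pt "0.029 -0.0028 0 0" --pt "0.029 -0.0028 0 0" --pt "0.029 -0.0028 0 0" --pt "0.029 -0.0028 0 0" --pt "0.029 -0.0028 0 0" --pt "0.029 -0.0028 0 0" --pt "0.029 -0.0028 0 0" --pt "0.0145 -0.0016 0 0" --pt "0 0 0 0" --pt "0 0 0.02 0" --pt "0 0 0.03 0" --pt "0 0 0.02 0" --pt "0 0 0.01 0" --pt "0 0 0 0" --pt "0 0 0 0"

```text
clock: 27.95
eef_pos: [0.6418, 0.23, 0.0426]
tool_rot: [0.713, 0.701, 0.0, 0.0]
ft_force: [-1.0, 0.5, 0.0]
grip_width: 0.0435
```

```bash
python3 snap.py side k 210 340 80 190 6;python3 snap.py top k 70 250 110 240 4
```

```text
(no output)
```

View pics/side_k.png

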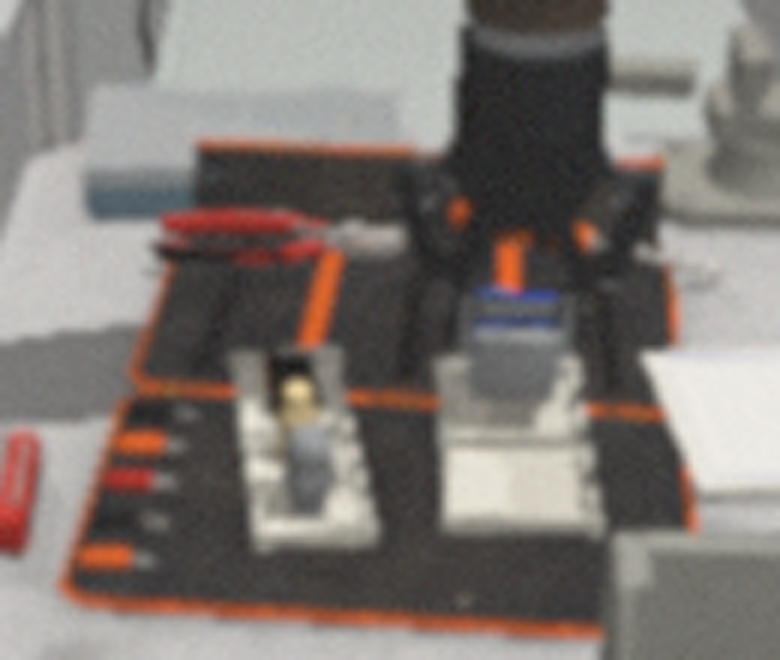

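View pics/top_k.png

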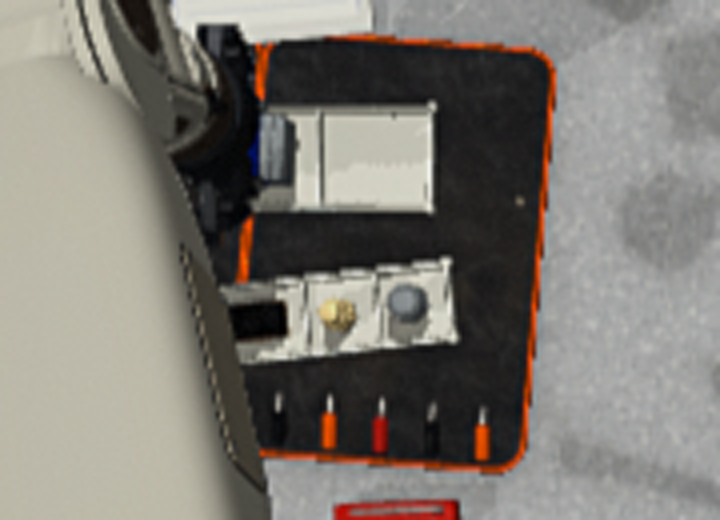

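Run:
```python
from h import *
g=lambda a:(np.array(a)+.5)/4-.5+[70,110]
print(onplane("top",g([[297,150]]),.065), "divider",onplane("top",g([[322,150]]),.017),"right rim",onplane("top",g([[435,105],[433,212]]),.017), "left", onplane("top",(np.array([[125,103],[125,210]])+.5)/4-.5+[90,110],.017))
```

```text
[[0.63822052 0.19538294 0.065     ]] divider [[0.64583957 0.18914991 0.017     ]] right rim [[0.6781868  0.10965957 0.017     ]
 [0.60192734 0.11007685 0.017     ]] left [[0.67917576 0.27255201 0.017     ]
 [0.60292668 0.27098264 0.017     ]]
```

>>> send_rows --pt "0 0 0.008 0" --pt "0 0 0.006 0" --pt "0 0 0.003 0" --pt "0 0 0 0" --pt "0 0 0 0"

```text
clock: 28.55
eef_pos: [0.641, 0.2307, 0.0246]
tool_rot: [0.712, 0.702, -0.0, -0.0]
ft_force: [-0.8, 0.1, -0.1]
grip_width: 0.0436
```

>>> send_rows --pt "0.003 0 0 0" --pt "0 0 0.001 0" --pt "0 0 0.001 0" --pt "0 0 0 0"

```text
clock: 28.95
eef_pos: [0.6414, 0.2342, 0.0239]
tool_rot: [0.712, 0.702, 0.001, -0.0]
ft_force: [-1.7, 0.5, 4.6]
grip_width: 0.0438
```

>>> send_rows --pt "0 0 0 0" --pt "0 0 0 0" --pt "0 0 0 0" --pt "0 0 0 0" --pt "0 0 -0.01 0" --pt "0 0 -0.02 0" --pt "0 0 -0.03 0" --pt "0 0 -0.03 0" --pt "0 0 -0.02 0" --pt "0 0 0 0" --claw 0.4

```text
clock: 29.95
eef_pos: [0.6438, 0.2345, 0.1382]
tool_rot: [0.712, 0.702, 0.004, 0.002]
ft_force: [0.1, -0.4, 0.2]
grip_width: 0.0595
```

>>> send_rows --pt "-0.016 -0.007 0 0" --pt "-0.0321 -0.0141 0 0" --pt "-0.0321 -0.0141 0 0" --pt "-0.0321 -0.0141 0 0" --pt "-0.0321 -0.0141 0 0" --pt "-0.0321 -0.0141 0 0" --pt "-0.0321 -0.0141 0 0" --pt "-0.0321 -0.0141 0 0" --pt "-0.0321 -0.0141 0 0" --pt "-0.0321 -0.0141 0 0" --pt "-0.0321 -0.0141 0 0" --pt "-0.0321 -0.0141 0 0" --pt "-0.0321 -0.0141 0 0" --pt "-0.0321 -0.0141 0 0" --pt "-0.0321 -0.0141 0 0" --pt "-0.016 -0.007 0 -1" --pt "0 0 0 -1" --pt "0 0 0 -1" --pt "0 0 0 -0.35" --pt "0 0 0 0" --claw 0.05

```text
clock: 31.95
eef_pos: [0.4219, -0.2444, 0.1321]
tool_rot: [0.586, 0.811, -0.0, -0.001]
ft_force: [-0.2, 0.2, 0.7]
grip_width: 0.0448
```

```bash
python3 snap.py side l 180 310 150 270 6;python3 snap.py top l 90 270 110 240 4
```

```text
(no output)
```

View pics/side_l.png

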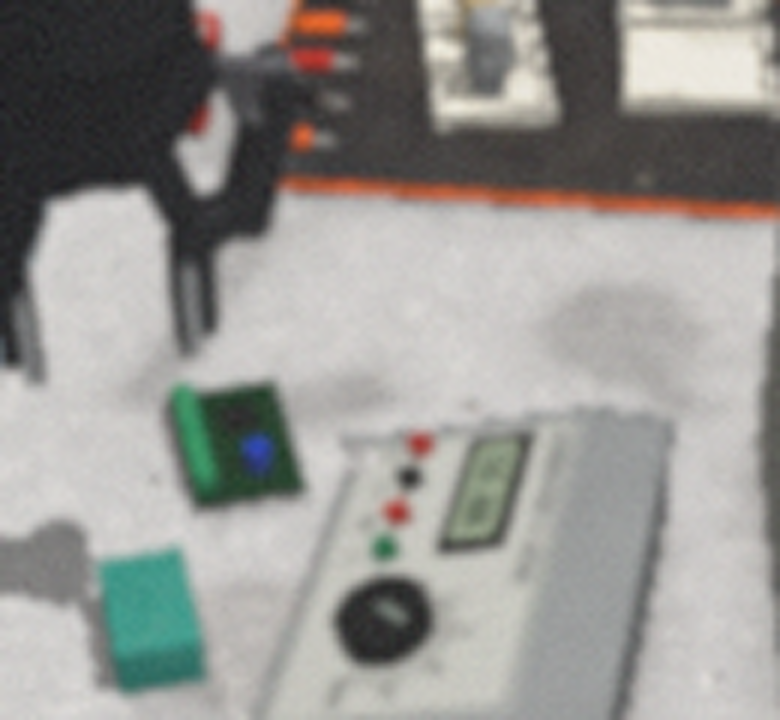

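View pics/top_l.png

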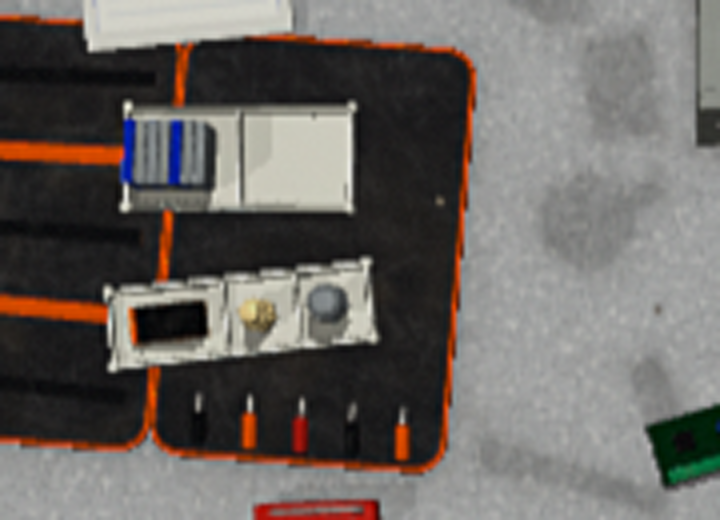

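>>> send_rows --pt "0 0 0.02 0" --pt "0 0 0.03 0" --pt "0 0 0.03 0" --pt "0 0 0.02 0" --pt "0 0 0.01 0" --pt "0 0 0.006 0" --pt "0 0 0 0" --pt "0 0 0 0"

```text
clock: 32.85
eef_pos: [0.4233, -0.245, 0.0177]
tool_rot: [0.585, 0.811, 0.0, 0.001]
ft_force: [0.8, 0.2, 0.0]
grip_width: 0.0448
```

```bash
python3 snap.py side m 180 310 150 270 6
python3 - <<'E'
from h import *
g=lambda a:(np.array(a)+.5)/4-.5+[90,110]
print("term",onplane("top",g([[123,155],[211,155],[167,121],[167,188]]),.046))
E
```

```text
term [[0.63755426 0.26487716 0.046     ]
 [0.63771807 0.2040023  0.046     ]
 [0.66137972 0.23489732 0.046     ]
 [0.61464213 0.23399983 0.046     ]]
```

View pics/side_m.png

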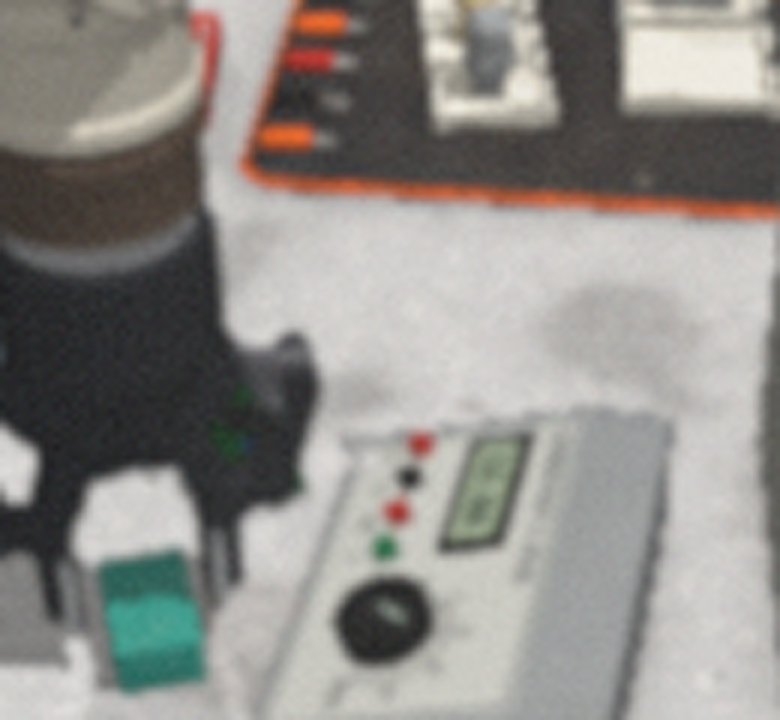

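The fingers straddle the carton at (150,620) and clear the meter. The terminal row is centred within about 4 mm of its compartment centre. I'll lower the last 8 mm and grip.

>>> send_rows --pt "0 0 0.004 0" --pt "0 0 0.003 0" --pt "0 0 0 0" --pt "0 0 0 0"

```text
clock: 33.3
eef_pos: [0.4225, -0.2446, 0.0098]
tool_rot: [0.585, 0.811, -0.0, -0.0]
ft_force: [-0.4, -0.5, 0.3]
grip_width: 0.0448
```

>>> send_rows --pt "0 0 0 0" --pt "0 0 0 0" --pt "0 0 0 0" --pt "0 0 0 0" --pt "0 0 0 0" --pt "0 0 0 0" --claw -1

```text
clock: 33.9
eef_pos: [0.4229, -0.2448, 0.0102]
tool_rot: [0.585, 0.811, 0.0, 0.0]
ft_force: [-1.0, 0.1, 5.3]
grip_width: 0.0304
```

>>> send_rows --pt "0 0 -0.01 0" --pt "0 0 -0.03 0" --pt "0 0 -0.03 0" --pt "0 0 -0.03 0" --pt "0 0 -0.02 0" --pt "0 0 0 0" --pt "0 0 0 0"

```text
clock: 34.6
eef_pos: [0.4225, -0.2445, 0.1298]
tool_rot: [0.585, 0.811, 0.0, 0.0]
ft_force: [0.1, -0.1, -0.9]
grip_width: 0.0304
```

```bash
python3 snap.py side n 180 310 110 270 5
```

```text
(no output)
```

View pics/side_n.png

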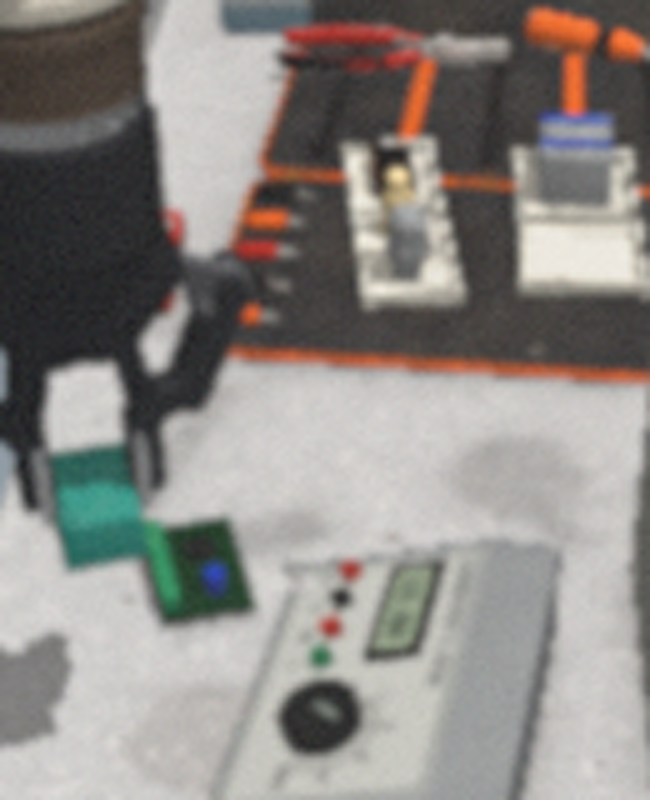

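>>> send_rows --pt "0 0 0 1" --pt "0 0 0 1" --pt "0 0 0 1" --pt "0 0 0 0.35" --pt "0.0153 0.0081 0 0" --pt "0.0306 0.0162 0 0" --pt "0.0306 0.0162 0 0" --pt "0.0306 0.0162 0 0" --pt "0.0306 0.0162 0 0" --pt "0.0306 0.0162 0 0" --pt "0.0306 0.0162 0 0" --pt "0.0306 0.0162 0 0" --pt "0.0306 0.0162 0 0" --pt "0.0306 0.0162 0 0" --pt "0.0306 0.0162 0 0" --pt "0.0306 0.0162 0 0" --pt "0.0306 0.0162 0 0" --pt "0.0156 0.0081 0 0" --pt "0 0 0 0" --pt "0 0 0 0"

```text
clock: 36.65
eef_pos: [0.6378, 0.15, 0.1275]
tool_rot: [0.712, 0.702, -0.002, -0.001]
ft_force: [-0.0, -0.2, -0.3]
grip_width: 0.0306
```

>>> send_rows --pt "0 0 0.02 0" --pt "0 0 0.03 0" --pt "0 0 0.03 0" --pt "0 0 0.015 0" --pt "0 0 0 0" --pt "0 0 0 0"

```text
clock: 37.25
eef_pos: [0.6386, 0.1491, 0.0348]
tool_rot: [0.713, 0.701, -0.001, -0.0]
ft_force: [-0.4, -0.7, 0.4]
grip_width: 0.0301
```

```bash
python3 snap.py side o 210 340 80 190 6
```

```text
(no output)
```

View pics/side_o.png

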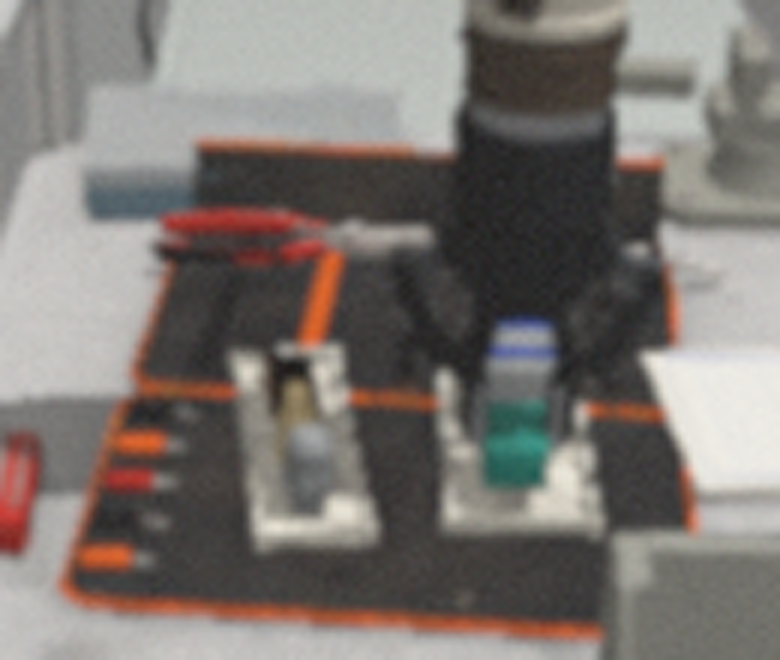

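The carton, at (515,445), hangs over the near compartment of the wide tray and is clear of the terminal row. I'll lower it to contact.

>>> send_rows --pt "0 0 0.006 0" --pt "0 0 0.004 0" --pt "0 0 0.002 0" --pt "0 0 0 0" --pt "0 0 0 0"

```text
clock: 37.8
eef_pos: [0.6391, 0.1504, 0.0228]
tool_rot: [0.712, 0.702, -0.0, 0.0]
ft_force: [-0.2, -0.2, 0.8]
grip_width: 0.0301
```

>>> send_rows --pt "0 0 0.001 0" --pt "0 0 0.001 0" --pt "0 0 0 0"

```text
clock: 38.1
eef_pos: [0.6392, 0.1503, 0.0207]
tool_rot: [0.712, 0.702, 0.0, 0.0]
ft_force: [-0.5, 0.6, -0.6]
grip_width: 0.0302
```

Contact is expected at about 0.0202, so I'll release here, lift, and move back clear for a final look.

>>> send_rows --pt "0 0 0 0" --pt "0 0 0 0" --pt "0 0 0 0" --pt "0 0 0 0" --pt "0 0 -0.01 0" --pt "0 0 -0.02 0" --pt "0 0 -0.03 0" --pt "0 0 -0.03 0" --pt "0 0 -0.03 0" --pt "0 0 0 0" --claw 0.1

```text
clock: 39.1
eef_pos: [0.6425, 0.1511, 0.1477]
tool_rot: [0.712, 0.702, 0.005, 0.003]
ft_force: [0.3, 0.3, 1.2]
grip_width: 0.0472
```

>>> send_rows --pt "-0.015 -0.008 0 0" --pt "-0.03 -0.016 0 0" --pt "-0.03 -0.016 0 0" --pt "-0.03 -0.016 0 0" --pt "-0.03 -0.016 0 0" --pt "-0.03 -0.016 0 0" --pt "-0.03 -0.016 0 0" --pt "-0.03 -0.016 0 0" --pt "-0.03 -0.016 0 0" --pt "-0.03 -0.016 0 0" --pt "-0.03 -0.016 0 0" --pt "-0.015 -0.008 0 0" --pt "0 0 0 0" --pt "0 0 0 0"

```text
clock: 40.5
eef_pos: [0.4582, -0.1771, 0.141]
tool_rot: [0.713, 0.701, 0.0, 0.0]
ft_force: [-0.1, 0.0, 0.0]
grip_width: 0.0472
```

```bash
python3 snap.py side p 200 330 90 200 6;python3 snap.py top p 90 270 110 250 4
```

```text
(no output)
```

View pics/side_p.png

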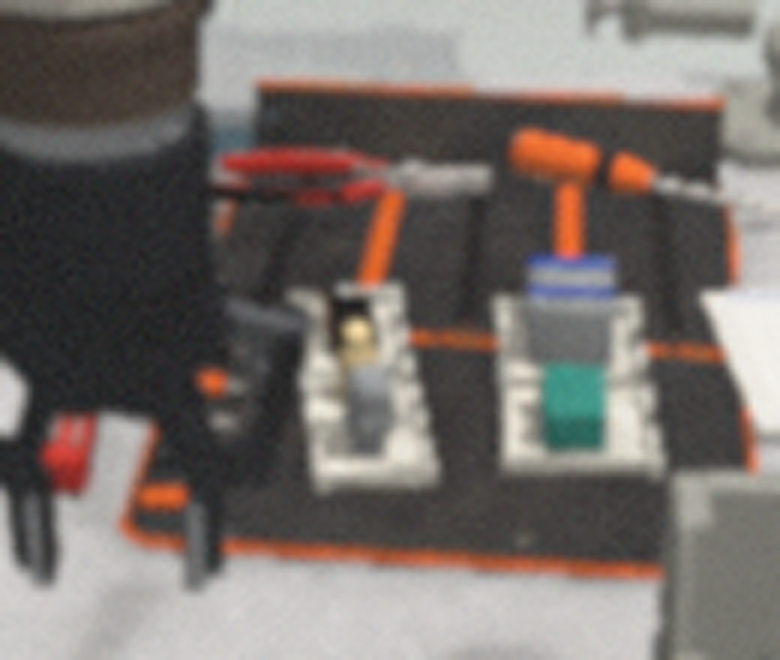

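View pics/top_p.png

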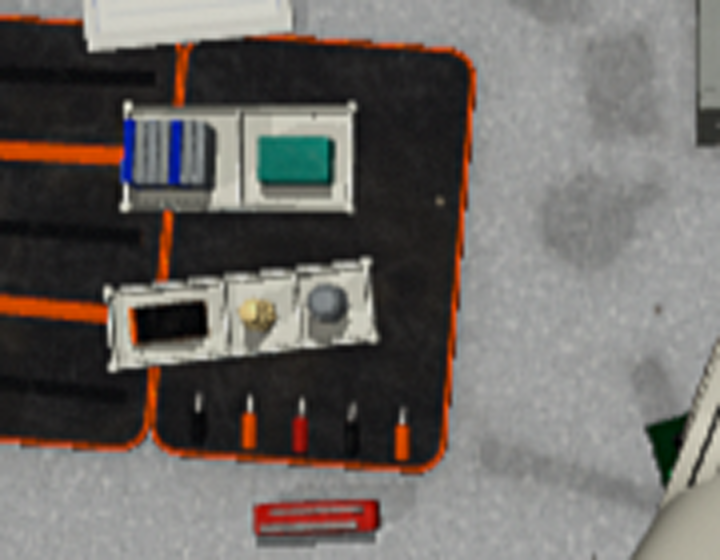

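```bash
python3 - <<'E'
from h import *
g=lambda a:(np.array(a,float)+.5)/4-.5+[90,110]
def fr(c,yaw):
    a=np.radians(yaw);R=np.array([[np.cos(a),-np.sin(a)],[np.sin(a),np.cos(a)]])
    return lambda p:((p-np.array(c))@R).round(1)
k=onplane("top",g([[108,288],[113,370],[371,261],[377,341]]),.017)[:,:2]*1000
print("tray3 c",k.mean(0).round(1),np.degrees(np.arctan2(*(k[0]+k[1]-k[2]-k[3])))*-1)
t3=fr((529.5,188.5),6.3);t3b=fr(k.mean(0),6.3);t2=fr((640.5,191),-.9)
for nm,uv,z,f in(("union",[258,314],.045,t3),("gland",[327,302],.05,t3),("battery",[170,322],.027,t3),("term",[167,154],.046,t2),("carton",[296,160],.032,t2)):
    p=onplane("top",g([uv]),z)[0,:2]*1000; print(nm,p.round(1),f(p), t3b(p) if f is t3 else "")
a=cv2.imread("pics/top0.png");b=cv2.imread("top_p_raw.png")
for im in(a,b):
    h=cv2.cvtColor(im,cv2.COLOR_BGR2HSV)[228:250,145:195]; m=((h[...,0]<8)|(h[...,0]>172))&(h[...,1]>140)
    print("keys",np.argwhere(m).mean(0).round(2))
d=np.load("top_p_d.npy");P=cloud("top",d)
for nm,u,v in(("carton",164,150),("bat",132,190),("term",128,147),("tray2floor",175,160)): print(nm,np.median(P[v-2:v+3,u-2:u+3,2]).round(4))
a=cv2.imread("side_p_raw.png")
E
python3 - <<'E'
import cv2,numpy as np
a=cv2.imread("pics/side0.png");b=cv2.imread("side_n_raw.png")
for im in(a,b):
    h=cv2.cvtColor(im,cv2.COLOR_BGR2HSV)[205:240,205:235]; m=(h[...,0]>50)&(h[...,0]<75)&(h[...,1]>120); print("board",m.sum(),np.argwhere(m).mean(0).round(2))
E
```

```text
tray3 c [528.9 187. ] 6.2368639506964705
union [527.5 169.9] [ -4.  -18.3] [ -3.2 -16.8]
gland [535.6 121.6] [ -1.3 -67.2] [ -0.5 -65.7]
battery [523.1 235.1] [-1.3 47. ] [-0.5 48.5]
term [638.3 234.5] [-2.8 43.4] 
carton [636.5 147.9] [ -3.3 -43.2] 
keys [10.13 25.33]
keys [10.13 25.2 ]
carton 0.0322
bat 0.0285
term 0.046
tray2floor 0.0149
board 54 [18.44  7.74]
board 58 [18.86  7.95]
```

All five parts sit inside their compartments with millimetres to spare, and the board and keys haven't moved. I'm handing the job in.

```bash
python3 -c "
from workcell import order,monitor
print(monitor.get_obs()['clock']); print(order.job_done())"
```

```text
40.6
the job is handed in; nothing more can be done
None
```

I filled both kits and handed the job in at 40.6 s; no verdict is reported.
- **Narrow tray:** the union stands in the middle small compartment, the gland in the end one, and the black battery lies flat in the long one.
- **Wide tray:** the terminal row is in the far compartment and the fuse carton in the near one.

**Position:** in the last top picture, all five parts were within about 5 mm of their compartment centres, well inside the limits.

**Height:** the measured tops fit parts resting on the floors: carton 32 mm (expected 32), terminals 46 mm (46), and battery 28.5 mm (27), which is within depth noise. I did not measure the union's and gland's final heights; both pressed on the floor (5–8 N) before release and looked upright from the side.

**Set down without felt contact:** the battery and carton were released an estimated 0.5 mm above the floor, with no contact force felt.

**Left in place:** the hex key set's image position is unchanged. The circuit board was last checked in a side picture taken before the final carry, and matched to under half a pixel.

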